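Unclamp the finished slot-car chassis and put it in its tray

ROBOT

A 7-joint arm with a two-finger parallel gripper is mounted at the origin on the work surface. World frame = base frame: x ahead of the robot, y to its left, z up, the work surface at z = 0. Lengths are in mm, angles in rad, forces in N, time in s.
With the tool pointing down it reaches from about 400 to 900 mm from the base axis. Payload 5.6 kg.
Tool frame: the origin (TCP) lies midway between the tips of the shut fingers; the grasp point (between the pads) lies 19 mm behind it; z points along the fingers, y is the line along which they close (so a half turn about z gives the same grasp; the last joint's range is limited). The gripper opens to 92 mm and grips with 3 to 60 N. Pads are 20 mm wide; open, the fingers measure 128 mm over their backs; the gripper's body (75 mm by 189 mm) begins 69 mm behind the grasp point.
Start: joints at [-1.194, 0.468, -0.012, 1.603, 0.006, 1.071, -0.056], TCP at [264.966, 593.55, 214.592] pointing down, gripper open.
Joint ranges: [-2.53, 2.53], [-0.31, 2.02], [-1.57, 1.55], [0.28, 2.44], [-1.29, 4.43], [0.15, 1.84], [-2.92, 2.92]. Speed limits (rad/s): [2.57, 2.57, 3.14, 3.14, 3.14, 3.14, 3.14].

INTERFACE

Orientations are given as a 3x3 rotation matrix whose columns are the frame's x, y, z axes.
In Python, from plant import ctrl gives the robot as it stands.
- The arm moves only by the tool send_rows, never from a script. Its argument "increments" is a list of rows, each an object with "linear": the shift along the world's x, y, z in mm, a list of three; "spin": the turn about the world's z in rad. In form: [{"linear": [dx, dy, dz], "spin": spin}, ...]. A call has 1 to 8 rows; each row is the pose to reach, as a shift and turn from the pose commanded when the call began; what a row does not reach only later rows make up. A row lasts 1/12 s, in which the tool goes at most 41.7 mm and 7.16 degrees, less where a joint would pass 70% of its speed; a pose out of reach is approached as far as the arm can. A call with a gripper value outside its range is refused whole. "jaw" is the closure in counts, from 0 (fully open) to 255 (shut), set as the call begins (left out, the last holds). The fingers move at their own pace and stop on an object; "force" is the grip in N (left out, the last holds). Time passes only in rows, so rows that repeat a pose let the fingers close. It gives the time, the measured TCP pose, the force, the opening and the grip force at its end, in the units of the state.
- ctrl.get_obs(): the state, without advancing time (a new reading comes with each control period).
- ctrl.grab_frame(name): name is "side" or "top"; returns (picture, depth): 400x640x3 uint8, red, green, blue; 400x640 float32, mm along the optical axis (not along the pixel's ray), 0 where there is no reading.
- ctrl.camera_params(name): a dict with "intrinsics" (3x3 intrinsics, pixels), "k1" (the pictures are not rectified: a ray, as slopes to the right and down, at radius r is drawn at 1 + k1 r^2 times it, then the intrinsics apply), "R" (3x3) and "t" (3): a world point X has camera coordinates R X + t. Camera axes: x right, y down, z forward; pixel columns grow to the right and rows downward; lengths in mm; the calibration is good to about 2 mm. A picture is of the moment at which its call begins. camera_params takes no time and is no camera call.
- ctrl.hand_in(): hands the job in; it is judged then, once.
The state is a dict: "time": time; "qpos": joint angles; "qd": joint speeds; "tau": joint torques, N m; "position": TCP position; "eef_rot": TCP orientation; "force": force on the tool from outside, world axes, zero at the start; "torque": the same for the moment, N m; "width": opening from 0.0 (shut) to 1.0 (fully open); "gripper_force": force on a finger pad.
Only numpy, scipy, OpenCV 4.12 (cv2) and the standard library are available. Lean on these libraries where they do the work, as an engineer would, in place of code of your own. Each camera call takes 0.05 s, during which the arm holds its last target. There are 200 camera calls.

TASK

The soldered slot-car chassis is still held in the jig under the toggle clamp. Swing the catch back off the end of the clamp handle, raise the handle fully so that the clamp stands open, then lift the chassis out and set it down on its wheels, lengthwise, in the parts tray that is empty - do not drop it. Leave the clamp open, and do not shift the other cars, tools and bottles.

Things in the scene. Friction and masses are not known exactly. Their poses are not given: they have to be found in the camera images.
- jig: Fixed aluminium plate, 20 mm thick, 140 mm wide (y); ends at x -97 (catch) and x 215 mm (chassis nest). Origin on the bench, z up. In mm: handle pivot x 20, z 56; clamp arm pivot x 48, z 56, its cheeks 29 wide, up to z 65; chassis centre x 140. Rails to z 26 beside the chassis at y +-38.5 to 44.5; end stop at x 200. A tin stands on it near x 45, y -50.
- catch (a joint): Catch angle, rad. 0: upright, its nose hooked over the steel tang at the end of the clamp handle (starts at up to 0.12, still hooked). Its knob swings towards the jig's -x and down, to a stop at 0.75; the handle is free beyond about 0.45. Stays where it is left; about 1 N at the knob moves it.
- catch_knob (a point): Centre of the black ball knob, 22 mm in diameter, on top of the catch, 75 mm from its pivot. In the jig frame: x -110, z 105 mm at catch angle 0; x -155, z 73 mm at 0.75. Below it a thin neck and a steel hook 16 mm wide, its nose up to z 73 mm. The clamp handle's end lies just below the nose.
- catch_pivot (a point): Point on the catch's hinge axis, in the middle of the catch (jig frame x -92, y 0, z 32 mm). The axis runs along the jig's y.
- clamp_handle (a joint): Handle angle, rad. 0: level, pointing to the jig's -x, clamp shut. Grows as its free end is raised, to a stop at 1.2; the clamp arm rises 1.5 times as far (past upright at the stop, clear of the chassis). Stays where it is left; about 3 N at the sleeve moves it. While the catch is hooked it lifts no more than about 0.03.
- handle_grip (a point): Middle of the handle's grip, on its axis, 75 mm from the handle pivot: a round black sleeve along the handle, 20 mm in diameter, from 40 to 105 mm from the pivot, then a steel tang 12 mm wide to 119 mm. In the jig frame at angle 0: x -55, y 0, z 56 mm; at 1.2: x -7, z 126 mm.
- handle_pivot (a point): Point on the handle's hinge axis, in the middle of the handle. Axis along the jig's y.
- chassis_mid (a point): Centre of the brass slot-car chassis, 18 mm above its wheels' bottoms; x to its front, z up. 122 mm long, 70 mm wide over four 26 mm wheels, 0.1 to 0.2 kg. Hold it by the steel motor can in its middle: 28 mm wide (y), 36 mm long (x), top 18 mm above this point; pan top 7 mm below it, 60 mm wide. In the jig its x runs along the jig's -x and the clamp pad rests on the pan 35 mm ahead.
- tray: The empty one of three like white trays side by side on the blue mat, all fixed. Outside 170 (x) x 98 (y) x 14 mm, walls 3 mm. Origin at the centre of its underside, 2 mm above the bench; inner floor 3 mm above the origin. The other trays lie 108 mm apart along y and hold cars that reach 39 mm above the tray floor.
- car_b: Bystander: another chassis of the same make, in a tray. Origin at its underside.
- car_c: Bystander: another chassis of the same make, in a tray. Origin at its underside.
- flux_tin: Bystander: small round tin, 29 mm wide, 16 mm high, on the jig plate. Origin at its underside, as for all bystanders.
- screwdriver: Bystander: screwdriver of about 200 mm lying beside the jig on its -y side.
- glue_bottle: Bystander: white bottle, 36 mm wide, 105 mm high, standing beside the jig on its +y side.
- jar: Bystander: glass jar, 48 mm wide, 50 mm high, standing beyond the catch end of the jig, near x -225 mm in its frame.
- spray_can: Bystander: spray can, 60 mm wide, 180 mm high, standing between or behind the jig and the mat.
- caliper: Bystander: caliper, 210 mm long, 11 mm high, lying between the jig and the mat.
- chassis: The slot-car chassis itself: the same axes as its centre point, origin 18 mm lower, level with the bottoms of its wheels.

How it is judged:
By the outcome, as a careful person would: the job done as asked, in the order asked, and still so for the second after the job is handed in, with the robot touching nothing.
It also fails if it takes over 61 s, if anything falls off the work surface, if the arm or the gripper's body presses on something with over 40 N, if the wrist force passes 120 N, or if a joint passes its speed limit or range.

## Working session

There is one attempt and no reset: what is moved stays moved. The work goes in short steps, Python scripts to look and compute and a tool call to move; the robot and the scene stay as the last step left them, time stands still between calls to the robot, and variables do not carry over. Pictures are saved under pics/ and viewed, at most 10 in all, crops included, and the job is handed in when it is done.

Besides the shell and the picture viewer there is one more tool, called as name([rows], argument=value, ...), one row to a line, values as JSON. send_rows: Moves the arm, as the interface text tells. Its arguments: {"type":"object","properties":{"increments":{"type":"array","items":{"type":"object","properties":{"linear":{"type":"array","items":{"type":"number"}},"spin":{"type":"number"}}}},"jaw":{"type":"number"},"force":{"type":"number"}},"required":["increments"]}

```bash
mkdir -p pics; cat > h.py <<'E'
import numpy as np, cv2
from plant import ctrl
def grab(n):
    im,d=ctrl.grab_frame(n); return im,d
def pts(n,uv,depth=None,z=None):
    """pixels -> world, by depth or plane z"""
    p=ctrl.camera_params(n);K=np.array(p["intrinsics"]);R=np.array(p["R"]);t=np.array(p["t"])
    uv=np.atleast_2d(np.array(uv,float))
    s=(uv-K[:2,2])/[K[0,0],K[1,1]]
    x=s.copy()
    for _ in range(20): x=s/(1+p["k1"]*(x**2).sum(1,keepdims=True))
    r=np.c_[x,np.ones(len(x))]
    if depth is not None: return (r*np.asarray(depth,float).reshape(-1,1)-t)@R
    c=-R.T@t; d=r@R
    return c+d*((z-c[2])/d[:,2])[:,None]
def cloud(n,d):
    v,u=np.mgrid[:400,:640]
    P=pts(n,np.c_[u.ravel(),v.ravel()],d.ravel()).reshape(400,640,3); P[d==0]=np.nan
    return P
def proj(n,X):
    p=ctrl.camera_params(n);K=np.array(p["intrinsics"])
    c=np.atleast_2d(X)@np.array(p["R"]).T+np.array(p["t"]); x=c[:,:2]/c[:,2:]
    x=x*(1+p["k1"]*(x**2).sum(1,keepdims=True)); return x*[K[0,0],K[1,1]]+K[:2,2]
E
python3 - <<'E'
from h import *
for n in("top","side"):
    im,d=grab(n); cv2.imwrite(f"pics/{n}0.png",im[:,:,::-1]); np.savez(f"{n}0.npz",im=im,d=d)
    p=ctrl.camera_params(n); print(n,p, -np.array(p["R"]).T@np.array(p["t"]),(d==0).mean())
o=ctrl.get_obs();print(o["time"],o["position"],o["eef_rot"],o["width"])
E
```

```text
top {'intrinsics': array([[429.21108903,   0.        , 322.70964986],
       [  0.        , 429.21108903, 199.45223505],
       [  0.        ,   0.        ,   1.        ]]), 'k1': -0.04619538908934281, 'R': array([[ 0.02606785, -0.99962308,  0.00861224],
       [-0.99502931, -0.02677442, -0.09591559],
       [ 0.09611003, -0.00606912, -0.99535221]]), 't': array([  27.25861474,  565.13545468, 1400.76453785])} [ 426.98825129   50.88091614 1448.22462703] 0.004
side {'intrinsics': array([[364.69796836,   0.        , 324.84893991],
       [  0.        , 364.69796836, 200.13063078],
       [  0.        ,   0.        ,   1.        ]]), 'k1': -0.06903726543342344, 'R': array([[-0.98846393, -0.15144577,  0.00179806],
       [-0.07958546,  0.50926853, -0.8569199 ],
       [ 0.1288612 , -0.84717752, -0.51544645]]), 't': array([580.09041599, 101.91255017, 974.05808892])} [455.99091326 861.15150163 588.3626411 ] 0.00417578125
0.1 [264.78098383 593.04096618 213.72008221] [[-9.13141129e-01  4.07643242e-01 -5.15138588e-04]
 [ 4.07643537e-01  9.13139844e-01 -1.54002453e-03]
 [-1.57387021e-04 -1.61625265e-03 -9.99998681e-01]] 0.9979341085235082
```

View pics/top0.png

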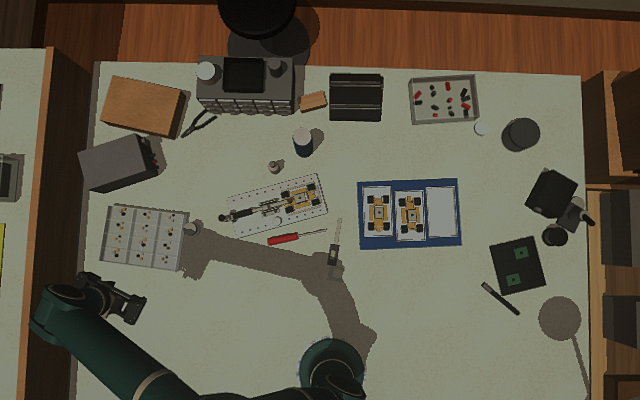

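View pics/side0.png

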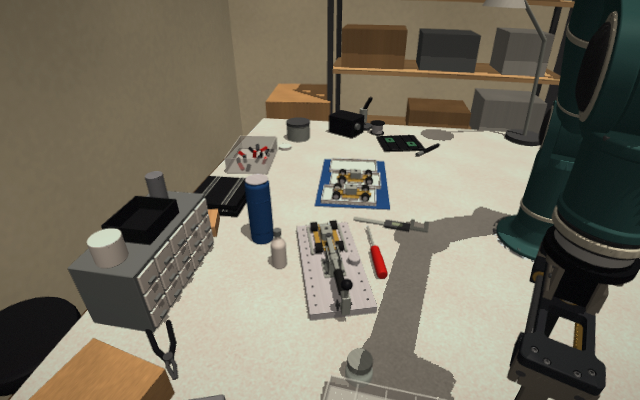

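Top view: jig runs from the catch at about (222,217) to the nest at (325,190). The trays on the blue mat are at (377,212), (410,215) and the empty one at (442,210). The side view shows the knob at (346,284), the bottle at (279,248) and the spray can at (260,210).

```bash
python3 - <<'E'
from h import *
f=np.load("top0.npz");im,d=f["im"],f["d"];P=cloud("top",d)
def roi(a,b,c,e):
    m=np.zeros((400,640),bool);m[b:e,a:c]=1;return m
z=P[...,2]
m=roi(205,160,345,250)
print("bench z",np.nanmedian(z[240:260,100:300][...]),np.nanmedian(z[150:165,350:450]))
jm=m&(z>13)&(z<32)
jm=cv2.morphologyEx(jm.astype(np.uint8),cv2.MORPH_OPEN,np.ones((3,3)))
n,l,s,c=cv2.connectedComponentsWithStats(cv2.morphologyEx(jm,cv2.MORPH_CLOSE,np.ones((7,7))));k=1+s[1:,4].argmax();print(s[k])
u=np.argwhere(l==k)[:,::-1]
X=pts("top",u,z=20)
print("jig",cv2.minAreaRect(X[:,:2].astype(np.float32)), np.nanmedian(z[(l==k)&(jm>0)]))
# trays: white pixels within blue mat
hsv=cv2.cvtColor(im,cv2.COLOR_RGB2HSV)
r=roi(350,170,470,255)
blue=r&(hsv[...,0]>100)&(hsv[...,0]<125)&(hsv[...,1]>100)
B=pts("top",np.argwhere(blue)[:,::-1],z=1);print("mat",cv2.minAreaRect(B[:,:2].astype(np.float32)))
w=roi(422,180,462,245)&(hsv[...,1]<60)&(hsv[...,2]>110)
n,l,s,c=cv2.connectedComponentsWithStats(w.astype(np.uint8));k=1+s[1:,4].argmax();print(s[k])
T=pts("top",np.argwhere(l==k)[:,::-1],z=12);print("tray",cv2.minAreaRect(T[:,:2].astype(np.float32)))
cv2.imwrite("pics/crop.png",np.hstack([cv2.resize(im[165:250,205:345,::-1],None,fx=5,fy=5,interpolation=cv2.INTER_CUBIC)]))
E
```

```text
bench z 1.8760084733646496 0.6750255508040601
[ 227  174  100   64 3209]
jig ((541.34228515625, 197.2836151123047), (140.4989013671875, 312.16229248046875), 17.25522232055664) 20.64617000276438
mat ((528.4339599609375, -250.41835021972656), (228.17694091796875, 342.40570068359375), 4.007175445556641)
[ 426  187   31   50 1312]
tray ((535.8863525390625, -357.0948791503906), (169.59593200683594, 91.99881744384766), 3.889139413833618)
```

View pics/crop.png

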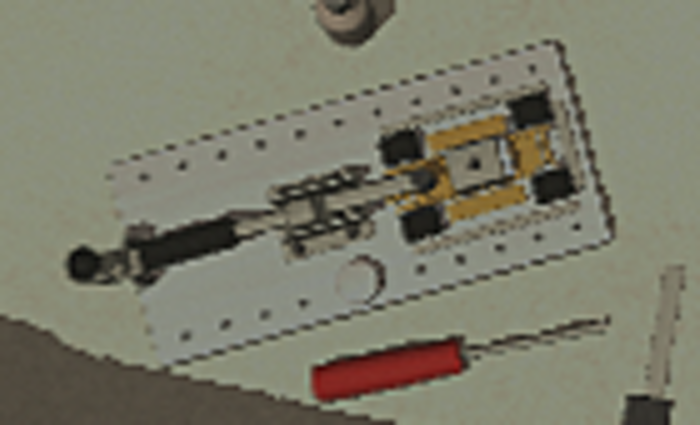

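The crop shows the knob at crop (83,265), the sleeve at (187,242) and the motor can at (473,163). The clamp pad is on the pan at about (425,180), and the tin is at (360,280).

```bash
cat >> h.py <<'E'
O=np.array([523.8,253.6,0]);a=np.radians(17.255)
J=np.array([[np.sin(a),np.cos(a),0],[-np.cos(a),np.sin(a),0],[0,0,1]])  # cols = jig axes
toj=lambda X:(np.asarray(X)-O)@J
tow=lambda X:O+np.asarray(X)@J.T
E
python3 - <<'E'
from h import *
np.set_printoptions(precision=1,suppress=True)
Qs=[]
for n in("top","side"):
    f=np.load(n+"0.npz");P=cloud(n,f["d"]);Q=toj(P.reshape(-1,3));C=f["im"].reshape(-1,3).astype(int)
    def st(name,m):
        q=Q[m]; print(n,name,m.sum(), *( (q.min(0),np.median(q,0),q.max(0)) if m.any() else ()))
    x,y,z=Q.T
    st("knob",(x>-145)&(x<-95)&(abs(y)<25)&(z>88)&(z<130))
    st("sleeve",(x>-80)&(x<-30)&(abs(y)<25)&(z>48)&(z<80)&(C.max(1)<70))
    st("can",(x>124)&(x<156)&(abs(y)<25)&(z>40)&(C.min(1)>80))
    st("plate",(x>-80)&(x<190)&(abs(y)>50)&(abs(y)<68)&(z<30))
    st("arm",(x>40)&(x<125)&(abs(y)<25)&(z>58))
    st("tall",(x>-150)&(x<400)&(y>70)&(y<300)&(z>90))
    st("jar",(x>-260)&(x<-190)&(abs(y)<80)&(z>30)&(z<70))
    W=P.reshape(-1,3); m=(abs(W[:,0]-536)<60)&(abs(W[:,1]+357)<30);print("trayfloor",np.median(W[m],0))
    # brass
    hsv=cv2.cvtColor(f["im"],cv2.COLOR_RGB2HSV).reshape(-1,3)
    b=(hsv[:,0]>12)&(hsv[:,0]<28)&(hsv[:,1]>120)&(x>60)&(x<210)&(abs(y)<45)
    st("brass",b)
print(tow([[-110,0,105],[-55,0,56],[140,0,38]]))
E
```

```text
top knob 34 [-117.5  -10.4  102.6] [-109.1   -1.1  110.4] [-101.7    9.1  119.4]
top sleeve 94 [-79.8  -9.9  52.5] [-55.   -0.9  64.1] [-30.2  10.1  71.6]
top can 70 [124.6 -12.3  49.9] [139.7  -0.5  55.5] [155.8  12.9  61.8]
top plate 834 [-79.6 -67.8  11.1] [59.7 50.5 20.3] [189.8  68.   30. ]
top arm 86 [ 40.1 -16.5  58. ] [68.2 -0.8 61.9] [111.   15.1  73.4]
top tall 540 [ 77.2 113.8  90.2] [192.2 159.4 172.4] [228.7 300.  185.5]
top jar 172 [-259.9  -22.6   30.8] [-231.2    0.5   49.4] [-209.5   58.2   57.6]
trayfloor [ 536.2 -356.5    6. ]
top brass 224 [ 81.7 -29.   17.1] [142.   -0.7  31.4] [194.7  30.3  62.5]
side knob 117 [-122.3   -9.6   88.5] [-116.3    2.5  109.8] [-103.    11.1  116.5]
side sleeve 123 [-79.1  -7.1  55.6] [-50.7   5.   63.7] [-30.2  11.   66.5]
side can 78 [124.1 -12.4  50.5] [138.2   1.5  53.8] [155.9  14.   57.4]
side plate 1097 [-79.7 -68.   15. ] [20.4 51.3 18.9] [189.7  68.   29.6]
side arm 92 [ 40.  -13.1  58. ] [70.4  2.2 59.9] [111.3  15.8  63.9]
side tall 1146 [ 74.3 115.2  90. ] [174.9 165.5 137.8] [227.2 300.  179.6]
side jar 660 [-259.9  -21.3   30. ] [-241.7    3.9   48.5] [-212.5   59.7   52.4]
trayfloor [ 538.5 -358.7    2. ]
side brass 151 [ 64.3 -29.7  15.5] [137.4  13.   28.4] [189.5  30.6  52.5]
[[491.2 358.6 105. ]
 [507.5 306.1  56. ]
 [565.3 119.9  38. ]]
```

send_rows([
  {"linear":[15,-17,0],"spin":-0.08},
  {"linear":[42,-47,-5],"spin":-0.19},
  {"linear":[70,-78,-10],"spin":-0.3},
  {"linear":[98,-109,-20],"spin":-0.42},
  {"linear":[126,-140,-30],"spin":-0.54},
  {"linear":[154,-172,-40],"spin":-0.66},
  {"linear":[182,-203,-50],"spin":-0.77},
  {"linear":[208,-233,-60],"spin":-0.849},
], jaw=255, force=20)

```text
time: 0.77
position: [470.3, 362.9, 155.5]
eef_rot: [[-0.292, 0.956, 0.0], [0.956, 0.292, -0.0], [-0.0, 0.0, -1.0]]
force: [1.1, 0.1, -0.8]
width: 0.445
gripper_force: 0.0
```

send_rows([
  {"linear":[20,-22,-4],"spin":0},
  {"linear":[27,-30,-10],"spin":0},
  {"linear":[27,-30,-25],"spin":0},
  {"linear":[27,-30,-42],"spin":0},
  {"linear":[27,-30,-55],"spin":0},
  {"linear":[27,-30,-58],"spin":0},
  {"linear":[27,-30,-58],"spin":0},
])

```text
time: 1.35
position: [495.2, 334.8, 96.7]
eef_rot: [[-0.299, 0.954, -0.002], [0.954, 0.299, -0.001], [-0.001, -0.002, -1.0]]
force: [0.7, 0.4, 0.3]
width: 0.004
gripper_force: 0.0
```

```bash
python3 - <<'E'
from h import *
im,d=grab("side")
o=ctrl.get_obs();print(o["time"],o["position"],toj(o["position"]),o["force"],o["qd"].round(3) if hasattr(o["qd"],"round") else o["qd"])
c=im[180:330,260:420,::-1];cv2.imwrite("pics/c1.png",cv2.resize(c,None,fx=4,fy=4,interpolation=cv2.INTER_CUBIC))
E
```

```text
1.4 [495.93918192 335.13260507  97.67445136] [-86.12736655  -2.42231379  97.67445136] [0.55081253 0.09274022 1.21964525] [ 0.    -0.019  0.008 -0.014  0.001 -0.001  0.001]
```

View pics/c1.png

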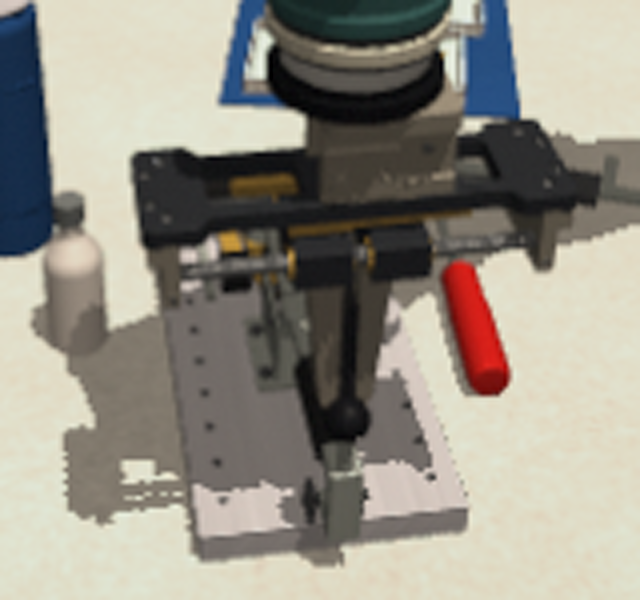

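send_rows([
  {"linear":[0,6,0],"spin":0},
  {"linear":[-1,12,-1],"spin":0},
  {"linear":[-3,18,-4],"spin":0},
  {"linear":[-5,25,-8],"spin":0},
  {"linear":[-7,31,-12],"spin":0},
  {"linear":[-9,37,-16],"spin":0},
  {"linear":[-11,43,-20],"spin":0},
  {"linear":[-12,47,-22],"spin":0},
])

```text
time: 2.07
position: [483.9, 380.9, 74.5]
eef_rot: [[-0.298, 0.955, -0.001], [0.955, 0.298, -0.003], [-0.002, -0.002, -1.0]]
force: [1.9, -5.1, -4.1]
width: 0.006
gripper_force: 2.5
```

send_rows([
  {"linear":[0,0,0],"spin":0},
  {"linear":[0,0,0],"spin":0},
])

```text
time: 2.23
position: [483.9, 381.5, 75.4]
eef_rot: [[-0.297, 0.955, -0.001], [0.955, 0.297, -0.001], [-0.0, -0.001, -1.0]]
force: [-0.3, -0.5, 0.4]
width: 0.004
gripper_force: 0.6
```

send_rows([
  {"linear":[3,-8,2],"spin":0},
  {"linear":[5,-15,25],"spin":0},
  {"linear":[7,-25,50],"spin":0},
  {"linear":[7,-40,75],"spin":0},
  {"linear":[7,-48,82],"spin":0},
  {"linear":[7,-48,82],"spin":0},
])

```text
time: 2.73
position: [493.5, 332.4, 160.9]
eef_rot: [[-0.294, 0.956, 0.004], [0.956, 0.294, 0.003], [0.002, 0.005, -1.0]]
force: [-0.1, -0.4, -0.7]
width: 0.008
gripper_force: 0.0
```

```bash
python3 - <<'E'
from h import *
o=ctrl.get_obs();print(o["time"],o["position"],toj(o["position"]))
im,d=grab("side")
c=im[180:330,260:420,::-1];cv2.imwrite("pics/c2.png",cv2.resize(c,None,fx=4,fy=4,interpolation=cv2.INTER_CUBIC))
Q=toj(cloud("side",d).reshape(-1,3));m=(Q[:,0]<-112)&(Q[:,0]>-200)&(abs(Q[:,1])<25)&(Q[:,2]>30)&(Q[:,2]<125);print(m.sum(),Q[m].min(0),np.median(Q[m],0),Q[m].max(0))
E
```

```text
2.7333 [493.4680949  332.35425035 160.93467276] [-84.20704027  -5.60631646 160.93467276]
188 [-166.65252563   -9.10254676   30.77679343] [-156.22191815    3.56533159   74.41038013] [-112.49226858   11.01412989   83.81612259]
```

View pics/c2.png

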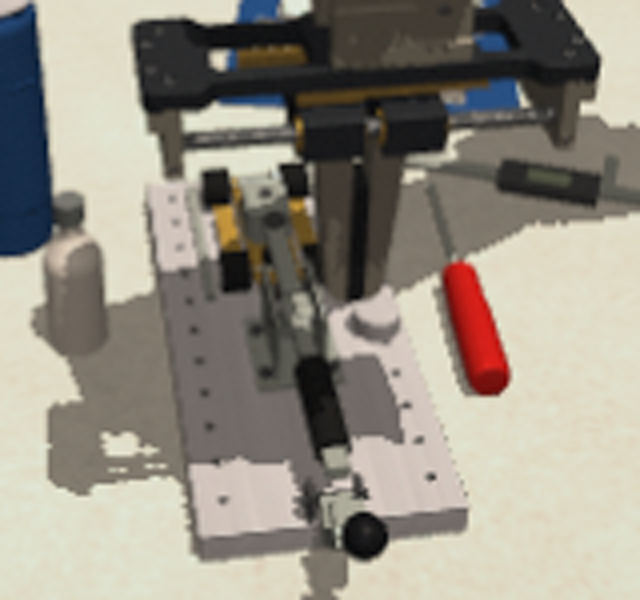

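Catch is open: knob at about (363,535) in the crop, roughly jig x −155. The tang is free.

send_rows([
  {"linear":[5,-9,0],"spin":0},
  {"linear":[10,-18,0],"spin":0},
  {"linear":[14,-26,0],"spin":0},
  {"linear":[14,-26,0],"spin":0},
  {"linear":[14,-26,-15],"spin":0},
  {"linear":[14,-26,-35],"spin":0},
  {"linear":[14,-26,-50],"spin":0},
  {"linear":[14,-26,-55],"spin":0},
], jaw=110)

```text
time: 3.45
position: [503.9, 306.7, 100.1]
eef_rot: [[-0.297, 0.955, -0.004], [0.955, 0.297, -0.003], [-0.001, -0.004, -1.0]]
force: [-1.2, -0.6, -0.7]
width: 0.556
gripper_force: 0.0
```

```bash
python3 - <<'E'
from h import *
ctrl.grab_frame("side")
o=ctrl.get_obs();print(o["time"],o["position"],toj(o["position"]),o["width"],o["force"])
E
```

```text
3.5 [504.02331225 306.72137575 100.2119114 ] [-56.59685677  -3.12949581 100.2119114 ] 0.5647822199555966 [ 0.14275768 -0.26534733  0.69521789]
```

send_rows([
  {"linear":[2,0,-8],"spin":0},
  {"linear":[3.5,-0.5,-22],"spin":0},
  {"linear":[3.5,-0.5,-38],"spin":0},
  {"linear":[3.5,-0.5,-52],"spin":0},
  {"linear":[3.5,-0.5,-60],"spin":0},
  {"linear":[3.5,-0.5,-62],"spin":0},
  {"linear":[3.5,-0.5,-62],"spin":0},
])

```text
time: 4.08
position: [509.1, 307.1, 40.8]
eef_rot: [[-0.297, 0.955, -0.0], [0.955, 0.297, -0.0], [-0.0, -0.0, -1.0]]
force: [0.7, -0.5, -0.1]
width: 0.57
gripper_force: 0.0
```

send_rows([
  {"linear":[0,0,0],"spin":0},
  {"linear":[0,0,0],"spin":0},
  {"linear":[0,0,0],"spin":0},
  {"linear":[0,0,0],"spin":0},
  {"linear":[0,0,0],"spin":0},
  {"linear":[0,0,0],"spin":0},
], jaw=255, force=15)

```text
time: 4.58
position: [506.9, 306.6, 41.1]
eef_rot: [[-0.298, 0.955, -0.004], [0.955, 0.298, -0.001], [-0.0, -0.004, -1.0]]
force: [-5.4, -2.6, 6.3]
width: 0.211
gripper_force: 15.0
```

send_rows([
  {"linear":[0,0,5.6],"spin":0},
  {"linear":[0.2,-0.8,11.2],"spin":0},
  {"linear":[0.6,-1.8,16.8],"spin":0},
  {"linear":[1,-3.2,22.2],"spin":0},
  {"linear":[1.6,-5,27.5],"spin":0},
  {"linear":[2.2,-7.2,32.6],"spin":0},
  {"linear":[3,-9.7,37.5],"spin":0},
  {"linear":[3.9,-12.5,42.3],"spin":0},
])

```text
time: 5.25
position: [510.8, 294.5, 83.1]
eef_rot: [[-0.298, 0.955, -0.004], [0.955, 0.298, -0.001], [0.0, -0.004, -1.0]]
force: [-6.1, -0.2, -5.3]
width: 0.211
gripper_force: 15.0
```

send_rows([
  {"linear":[1,-3.2,4.5],"spin":0},
  {"linear":[2.1,-6.7,8.8],"spin":0},
  {"linear":[3.3,-10.5,12.9],"spin":0},
  {"linear":[4.5,-14.6,16.4],"spin":0},
  {"linear":[5.9,-19,20],"spin":0},
  {"linear":[7.3,-23.5,22.8],"spin":0},
  {"linear":[8.8,-28.2,25.4],"spin":0},
  {"linear":[10.3,-33.1,27.6],"spin":0},
])

```text
time: 5.92
position: [520.6, 263.2, 111.4]
eef_rot: [[-0.299, 0.954, -0.004], [0.954, 0.299, 0.002], [0.003, -0.003, -1.0]]
force: [-8.4, 2.7, 0.5]
width: 0.214
gripper_force: 15.0
```

send_rows([
  {"linear":[1,-3,1.2],"spin":0},
  {"linear":[1.6,-5,1.5],"spin":0},
  {"linear":[1.6,-5,1.5],"spin":0},
])

```text
time: 6.17
position: [522.2, 258.1, 113.5]
eef_rot: [[-0.298, 0.954, -0.004], [0.954, 0.298, 0.002], [0.003, -0.003, -1.0]]
force: [-10.6, 1.2, 5.5]
width: 0.217
gripper_force: 15.0
```

```bash
python3 - <<'E'
from h import *
im,d=grab("side")
o=ctrl.get_obs();print(o["time"],o["position"],toj(o["position"]),o["force"],o["width"])
c=im[180:330,260:420,::-1];cv2.imwrite("pics/c3.png",cv2.resize(c,None,fx=4,fy=4,interpolation=cv2.INTER_CUBIC))
E
```

```text
6.2167 [522.22865032 258.11400548 113.49501629] [ -4.7769499   -0.16166312 113.49501629] [-10.241744     0.49568085   5.67601986] 0.21134046201876774
```

View pics/c3.png

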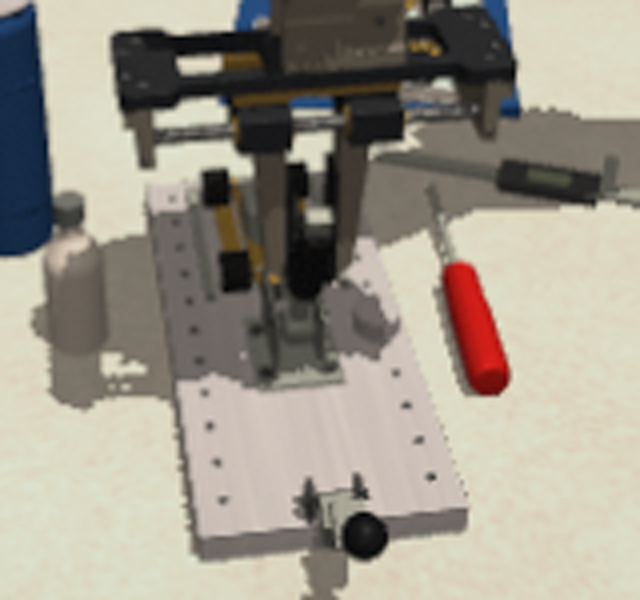

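send_rows([
  {"linear":[0.6,-2,0],"spin":0},
  {"linear":[1.2,-4,0],"spin":0},
  {"linear":[1.8,-6,0],"spin":0},
  {"linear":[1.8,-6,0],"spin":0},
])

```text
time: 6.55
position: [523.6, 253.8, 114.5]
eef_rot: [[-0.3, 0.954, -0.005], [0.954, 0.3, 0.004], [0.005, -0.003, -1.0]]
force: [-13.4, 3.2, 11.1]
width: 0.212
gripper_force: 15.0
```

send_rows([
  {"linear":[-1,3,0],"spin":0},
  {"linear":[-1,3,0],"spin":0},
  {"linear":[-1,3,0],"spin":0},
  {"linear":[-1,3,0],"spin":0},
], jaw=110)

```text
time: 6.88
position: [527.0, 253.2, 113.1]
eef_rot: [[-0.297, 0.955, 0.003], [0.955, 0.297, 0.001], [-0.0, 0.003, -1.0]]
force: [-0.2, -0.1, 0.3]
width: 0.477
gripper_force: 0.0
```

send_rows([
  {"linear":[0,0,10],"spin":0},
  {"linear":[0,0,28],"spin":0},
  {"linear":[0,0,50],"spin":0},
  {"linear":[0,0,72],"spin":0},
  {"linear":[0,0,90],"spin":0},
  {"linear":[0,0,98],"spin":0},
  {"linear":[0,0,98],"spin":0},
])

```text
time: 7.47
position: [527.1, 253.8, 212.9]
eef_rot: [[-0.297, 0.955, 0.004], [0.955, 0.297, 0.002], [0.001, 0.005, -1.0]]
force: [-0.0, -0.0, -0.4]
width: 0.565
gripper_force: 0.0
```

```bash
python3 - <<'E'
from h import *
im,d=grab("side");np.savez("s4.npz",im=im,d=d)
o=ctrl.get_obs();print(o["time"],o["position"],toj(o["position"]),o["force"],o["width"])
Q=toj(cloud("side",d).reshape(-1,3))
C=im.reshape(-1,3).astype(int)
m=(Q[:,0]<60)&(Q[:,0]>-80)&(abs(Q[:,1])<8)&(Q[:,2]>80)&(Q[:,2]<180)
i=np.where(m)[0]
for z in range(80,180,10):
    k=i[(Q[i,2]>=z)&(Q[i,2]<z+10)]
    if len(k): print(z,len(k),Q[k,0].min(),Q[k,0].max(),np.median(Q[k,0]),C[k].mean(0))
c=im[180:330,260:420,::-1];cv2.imwrite("pics/c4.png",cv2.resize(c,None,fx=4,fy=4,interpolation=cv2.INTER_CUBIC))
E
```

```text
7.5167 [526.13330375 253.52771234 211.23947905] [  0.76115032   2.20684891 211.23947905] [-0.17773773 -0.67914027 -0.86727251] 0.5695246800347697
80 12 -4.331600285137537 38.609802059238135 35.9185912239941 [59.58333333 56.16666667 47.66666667]
90 24 -9.778533534554416 36.964892948789426 -5.607592353739024 [36.375      34.70833333 30.375     ]
100 28 -13.47035719797405 56.1284420367349 -8.936446371013727 [26.32142857 25.53571429 23.64285714]
110 56 -17.657044261700303 57.235361100146235 39.12154405500614 [30.14285714 29.26785714 27.73214286]
120 30 -21.4596545025207 58.034979610922456 -16.87823974900484 [14.03333333 13.5        12.9       ]
130 17 -25.103296453415172 -18.44906707796763 -22.397143307831357 [11.47058824 11.17647059 10.52941176]
140 34 -28.940983734242316 -20.57256073263342 -25.727833477157294 [21.58823529 20.58823529 19.26470588]
150 27 -27.59006963750229 -13.322474232000824 -25.214429345094562 [49.59259259 48.55555556 44.11111111]
160 26 -29.700289579359875 -20.207053509494024 -25.597128401330863 [146.73076923 144.19230769 128.5       ]
```

View pics/c4.png

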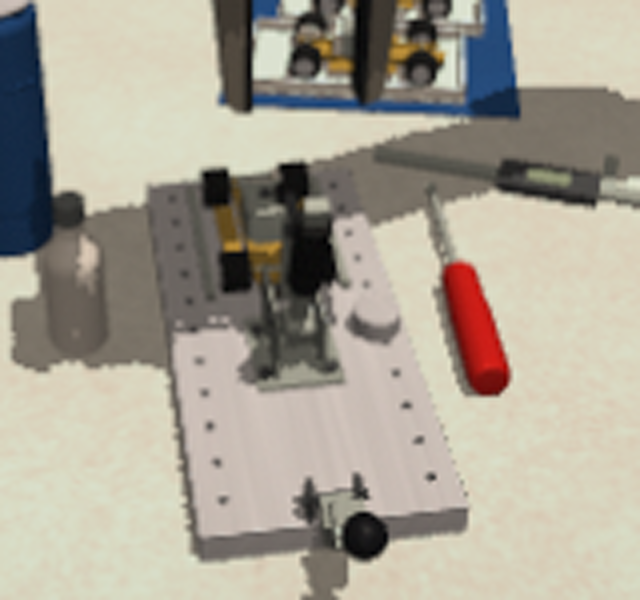

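send_rows([
  {"linear":[5,-17,0],"spin":0},
  {"linear":[14,-48,0],"spin":0},
  {"linear":[24,-82,-10],"spin":0},
  {"linear":[33,-112,-30],"spin":0},
  {"linear":[38,-129,-55],"spin":0},
  {"linear":[39,-133.5,-80],"spin":0},
  {"linear":[39,-133.5,-100],"spin":0},
  {"linear":[39,-133.5,-110],"spin":0},
])

```text
time: 8.18
position: [562.1, 118.4, 96.3]
eef_rot: [[-0.296, 0.955, -0.006], [0.955, 0.296, -0.002], [-0.0, -0.006, -1.0]]
force: [-0.5, -0.0, -0.1]
width: 0.566
gripper_force: 0.0
```

```bash
python3 - <<'E'
from h import *
np.set_printoptions(precision=1,suppress=True)
im,d=grab("side")
ps=[]
for i in range(3): ctrl.grab_frame("top"); ps.append(ctrl.get_obs()["position"])
p=np.mean(ps,0);print(np.array(ps),p,toj(p),tow([140,0,35])-p)
Q=toj(cloud("side",d).reshape(-1,3));C=im.reshape(-1,3).astype(int)
x,y,z=Q.T
m=(x>115)&(x<165)&(abs(y)<25)&(z>50)&(z<62);print(m.sum(),Q[m].min(0),np.median(Q[m],0),Q[m].max(0))
E
```

```text
[[562.5 119.6  97.6]
 [563.8 120.1  99.3]
 [564.7 120.4 100.4]] [563.7 120.   99.1] [139.4  -1.6  99.1] [  1.7  -0.1 -64.1]
86 [120.9  -9.8  50.2] [137.1   4.7  53.3] [162.4  15.5  57.5]
```

send_rows([
  {"linear":[0.5,0,-10],"spin":0},
  {"linear":[0.5,0,-26],"spin":0},
  {"linear":[0.5,0,-42],"spin":0},
  {"linear":[0.5,0,-54],"spin":0},
  {"linear":[0.5,0,-61],"spin":0},
  {"linear":[0.5,0,-65],"spin":0},
  {"linear":[0.5,0,-65],"spin":0},
  {"linear":[0.5,0,-65],"spin":0},
])

```text
time: 9.05
position: [565.5, 120.1, 35.7]
eef_rot: [[-0.297, 0.955, 0.001], [0.955, 0.297, 0.0], [-0.0, 0.001, -1.0]]
force: [0.2, 0.0, 0.4]
width: 0.564
gripper_force: 0.0
```

send_rows([
  {"linear":[0,0,0],"spin":0},
  {"linear":[0,0,0],"spin":0},
])

```text
time: 9.22
position: [565.6, 120.1, 36.1]
eef_rot: [[-0.297, 0.955, 0.001], [0.955, 0.297, 0.0], [0.0, 0.001, -1.0]]
force: [0.3, 0.3, 0.3]
width: 0.569
gripper_force: 0.0
```

send_rows([
  {"linear":[0,0,0],"spin":0},
  {"linear":[0,0,0],"spin":0},
  {"linear":[0,0,0],"spin":0},
  {"linear":[0,0,0],"spin":0},
  {"linear":[0,0,0],"spin":0},
  {"linear":[0,0,0],"spin":0},
], jaw=255, force=30)

```text
time: 9.72
position: [565.1, 120.0, 35.5]
eef_rot: [[-0.297, 0.955, 0.0], [0.955, 0.297, 0.0], [-0.0, 0.0, -1.0]]
force: [-0.3, -0.5, 1.5]
width: 0.3
gripper_force: 30.0
```

send_rows([
  {"linear":[0,0,3],"spin":0},
  {"linear":[0,0,8],"spin":0},
  {"linear":[0,0,16],"spin":0},
  {"linear":[0,0,26],"spin":0},
  {"linear":[0,0,38],"spin":0},
  {"linear":[0,0,52],"spin":0},
  {"linear":[0,0,66],"spin":0},
  {"linear":[0,0,80],"spin":0},
])

```text
time: 10.38
position: [565.3, 120.0, 117.3]
eef_rot: [[-0.297, 0.955, 0.001], [0.955, 0.297, 0.0], [0.0, 0.001, -1.0]]
force: [0.1, 0.3, -2.2]
width: 0.302
gripper_force: 30.0
```

```bash
python3 - <<'E'
from h import *
im,d=grab("side")
o=ctrl.get_obs();print(o["time"],o["position"],o["force"],o["width"],o["gripper_force"],o["qpos"])
c=im[150:330,230:420,::-1];cv2.imwrite("pics/c5.png",cv2.resize(c,None,fx=3,fy=3,interpolation=cv2.INTER_CUBIC))
E
```

```text
10.4333 [567.10453189 120.39763719 119.99644878] [ 0.84309063 -0.01843088  0.11426811] 0.30244655862555925 29.991909563541412 [-0.49913904  0.46784579  0.29780637  1.87706057 -0.18320489  0.8172059
  0.1952725 ]
```

View pics/c5.png

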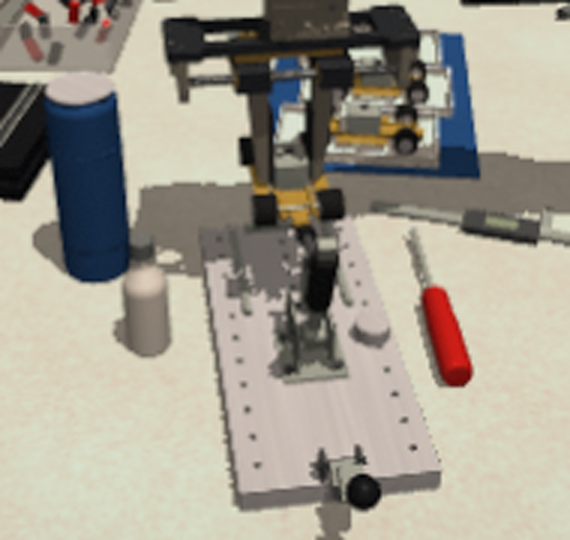

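Chassis is held level in the jaws, clear of the jig, with the clamp standing open.

send_rows([
  {"linear":[0,-8,0],"spin":-0.03},
  {"linear":[-1,-20,0],"spin":-0.08},
  {"linear":[-2,-38,0],"spin":-0.15},
  {"linear":[-3,-60,0],"spin":-0.23},
  {"linear":[-5,-84,0],"spin":-0.32},
  {"linear":[-6,-109,0],"spin":-0.41},
  {"linear":[-8,-134,0],"spin":-0.5},
  {"linear":[-9,-159,0],"spin":-0.6},
])

```text
time: 11.1
position: [554.5, -41.6, 114.5]
eef_rot: [[0.302, 0.953, -0.002], [0.953, -0.302, -0.001], [-0.001, -0.002, -1.0]]
force: [0.5, -0.8, -2.3]
width: 0.303
gripper_force: 30.0
```

send_rows([
  {"linear":[-1,-25,0],"spin":-0.09},
  {"linear":[-2,-50,0],"spin":-0.18},
  {"linear":[-4,-75,0],"spin":-0.27},
  {"linear":[-5,-100,0],"spin":-0.36},
  {"linear":[-6,-125,0],"spin":-0.45},
  {"linear":[-8,-150,0],"spin":-0.54},
  {"linear":[-9,-175,0],"spin":-0.63},
  {"linear":[-11,-200,0],"spin":-0.72},
])

```text
time: 11.77
position: [543.3, -241.3, 114.5]
eef_rot: [[0.855, 0.518, -0.002], [0.518, -0.855, -0.0], [-0.002, -0.001, -1.0]]
force: [0.4, -0.1, -2.4]
width: 0.304
gripper_force: 30.0
```

send_rows([
  {"linear":[-1,-24,0],"spin":-0.09},
  {"linear":[-3,-48,0],"spin":-0.18},
  {"linear":[-4,-70,0],"spin":-0.27},
  {"linear":[-6,-90,0],"spin":-0.35},
  {"linear":[-7,-105,0],"spin":-0.42},
  {"linear":[-9,-115,0],"spin":-0.47},
  {"linear":[-9,-118,0],"spin":-0.483},
  {"linear":[-9,-118,0],"spin":-0.483},
])

```text
time: 12.43
position: [534.3, -358.5, 114.6]
eef_rot: [[0.998, 0.066, -0.002], [0.066, -0.998, -0.0], [-0.002, 0.0, -1.0]]
force: [-0.2, 0.3, -2.1]
width: 0.302
gripper_force: 30.0
```

```bash
python3 - <<'E'
from h import *
np.set_printoptions(precision=2,suppress=True)
ps=[]
im,d=grab("side")
for i in range(5):
    it,dt=grab("top"); o=ctrl.get_obs();ps.append(o["position"])
p=np.mean(ps[1:],0);R=np.array(o["eef_rot"])
print(o["time"],np.array(ps),p,np.degrees(np.arctan2(R[1,1],R[0,1])),"d",np.array([536.3,-357.8])-p[:2],o["width"])
c=im[130:230,280:420,::-1];cv2.imwrite("pics/c6.png",cv2.resize(c,None,fx=4,fy=4,interpolation=cv2.INTER_CUBIC))
E
```

```text
12.7333 [[ 535.56 -356.38  114.69]
 [ 535.96 -356.    114.87]
 [ 536.22 -355.88  115.06]
 [ 536.29 -355.92  115.16]
 [ 536.37 -355.99  115.28]] [ 536.21 -355.95  115.09] -85.92137823396813 d [ 0.09 -1.85] 0.29767899044116164
```

View pics/c6.png

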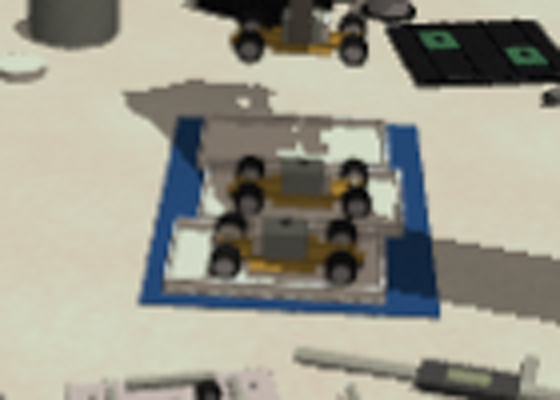

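send_rows([
  {"linear":[0,-1,-8],"spin":0},
  {"linear":[0,-2,-24],"spin":0},
  {"linear":[0,-2,-42],"spin":0},
  {"linear":[0,-2,-58],"spin":0},
  {"linear":[0,-2,-72],"spin":0},
  {"linear":[0,-2,-82],"spin":0},
  {"linear":[0,-2,-87],"spin":0},
  {"linear":[0,-2,-88],"spin":0},
])

```text
time: 13.4
position: [535.4, -358.8, 25.9]
eef_rot: [[0.998, 0.069, -0.002], [0.069, -0.998, 0.001], [-0.002, -0.001, -1.0]]
force: [-0.0, 0.3, -2.5]
width: 0.303
gripper_force: 30.0
```

send_rows([
  {"linear":[0,0,0],"spin":0},
  {"linear":[0,0,0],"spin":0},
  {"linear":[0,0,-1],"spin":0},
  {"linear":[0,0,-2],"spin":0},
  {"linear":[0,0,-2],"spin":0},
])

```text
time: 13.82
position: [536.3, -359.0, 25.7]
eef_rot: [[0.998, 0.07, 0.001], [0.07, -0.998, -0.0], [0.001, 0.0, -1.0]]
force: [-0.1, 0.1, -1.6]
width: 0.302
gripper_force: 30.0
```

send_rows([
  {"linear":[0,0,-0.5],"spin":0},
  {"linear":[0,0,-1],"spin":0},
  {"linear":[0,0,-1.5],"spin":0},
  {"linear":[0,0,-2],"spin":0},
  {"linear":[0,0,-2.5],"spin":0},
  {"linear":[0,0,-2.5],"spin":0},
])

```text
time: 14.32
position: [536.0, -358.9, 22.7]
eef_rot: [[0.998, 0.07, -0.0], [0.07, -0.998, 0.0], [-0.0, -0.0, -1.0]]
force: [-0.3, -0.2, -1.8]
width: 0.301
gripper_force: 30.0
```

send_rows([
  {"linear":[0,0,-0.5],"spin":0},
  {"linear":[0,0,-1],"spin":0},
  {"linear":[0,0,-1],"spin":0},
  {"linear":[0,0,-1],"spin":0},
])

```text
time: 14.65
position: [536.0, -358.9, 21.8]
eef_rot: [[0.998, 0.07, -0.0], [0.07, -0.998, 0.0], [-0.0, -0.0, -1.0]]
force: [-0.3, 0.4, -2.0]
width: 0.301
gripper_force: 30.0
```

send_rows([
  {"linear":[0,0,-0.5],"spin":0},
  {"linear":[0,0,-1],"spin":0},
  {"linear":[0,0,-1],"spin":0},
  {"linear":[0,0,-1],"spin":0},
])

```text
time: 14.98
position: [536.0, -359.0, 20.8]
eef_rot: [[0.998, 0.07, -0.0], [0.07, -0.998, 0.0], [-0.0, -0.0, -1.0]]
force: [-0.5, 0.2, -2.0]
width: 0.303
gripper_force: 30.0
```

send_rows([
  {"linear":[0,0,-0.5],"spin":0},
  {"linear":[0,0,-0.5],"spin":0},
  {"linear":[0,0,-0.5],"spin":0},
])

```text
time: 15.23
position: [536.1, -359.1, 20.5]
eef_rot: [[0.998, 0.07, 0.0], [0.07, -0.998, -0.0], [0.0, 0.0, -1.0]]
force: [-0.3, 0.4, -0.1]
width: 0.303
gripper_force: 30.0
```

Touchdown: the wrist no longer carries the weight. Releasing.

send_rows([
  {"linear":[0,0,-0.4],"spin":0},
  {"linear":[0,0,-0.4],"spin":0},
], force=5)

```text
time: 15.4
position: [536.1, -359.1, 20.5]
eef_rot: [[0.998, 0.07, 0.0], [0.07, -0.998, 0.0], [0.0, -0.0, -1.0]]
force: [-2.4, 0.6, 4.7]
width: 0.305
gripper_force: 5.0
```

send_rows([
  {"linear":[0,0,0],"spin":0},
  {"linear":[0,0,0],"spin":0},
  {"linear":[0,0,0],"spin":0},
  {"linear":[0,0,0],"spin":0},
  {"linear":[0,0,0],"spin":0},
], jaw=125)

```text
time: 15.82
position: [536.0, -359.0, 19.8]
eef_rot: [[0.998, 0.07, -0.0], [0.07, -0.998, -0.0], [-0.0, 0.0, -1.0]]
force: [0.1, 0.3, 0.2]
width: 0.506
gripper_force: 0.0
```

send_rows([
  {"linear":[0,0,4],"spin":0},
  {"linear":[0,0,14],"spin":0},
  {"linear":[0,0,30],"spin":0},
  {"linear":[0,0,55],"spin":0},
  {"linear":[0,0,85],"spin":0},
  {"linear":[0,0,115],"spin":0},
  {"linear":[0,0,140],"spin":0},
  {"linear":[0,0,150],"spin":0},
])

```text
time: 16.48
position: [537.5, -360.8, 175.5]
eef_rot: [[0.998, 0.069, 0.006], [0.069, -0.998, -0.003], [0.006, 0.004, -1.0]]
force: [0.9, 0.0, -0.7]
width: 0.512
gripper_force: 0.0
```

send_rows([
  {"linear":[-10,0,10],"spin":0},
  {"linear":[-30,0,20],"spin":0},
  {"linear":[-50,0,30],"spin":0},
  {"linear":[-70,0,30],"spin":0},
  {"linear":[-85,0,30],"spin":0},
  {"linear":[-90,0,30],"spin":0},
  {"linear":[-90,0,30],"spin":0},
])

```text
time: 17.07
position: [444.3, -358.8, 199.8]
eef_rot: [[0.998, 0.068, -0.0], [0.068, -0.998, 0.001], [-0.0, -0.001, -1.0]]
force: [-0.2, -0.2, -0.3]
width: 0.512
gripper_force: 0.0
```

```bash
python3 - <<'E'
from h import *
im,d=grab("side");it,dt=grab("top")
o=ctrl.get_obs();print(o["time"],o["position"],o["width"])
a=cv2.resize(im[130:330,230:440,::-1],None,fx=1.9,fy=1.9,interpolation=cv2.INTER_CUBIC)
b=cv2.resize(it[170:260,205:475,::-1],(798,266),interpolation=cv2.INTER_CUBIC)
cv2.imwrite("pics/c7.png",np.vstack([cv2.copyMakeBorder(a[:330],0,0,0,798-a.shape[1],0),b]))
E
```

```text
17.1667 [ 446.53437928 -358.58917541  199.77135792] 0.5141528227696496
```

View pics/c7.png

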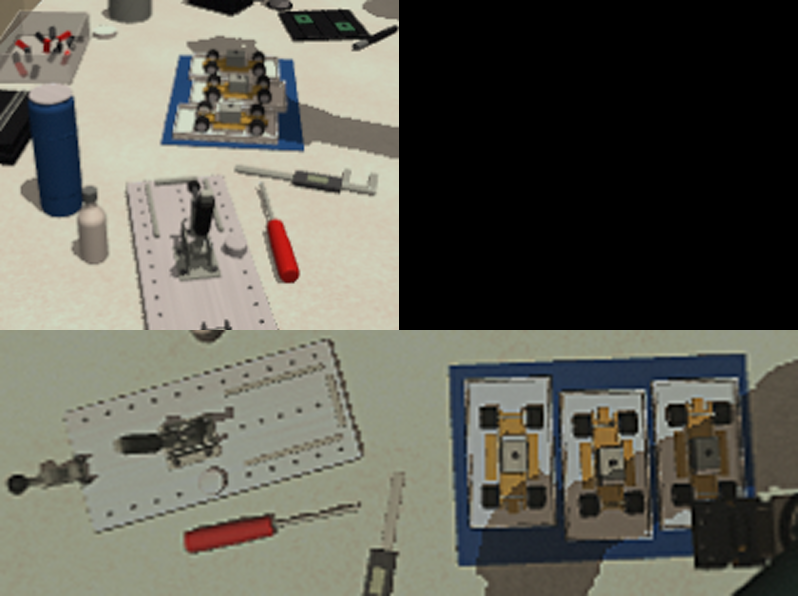

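The chassis sits lengthwise and level inside the third tray, at about (703,455) in the top inset. The clamp is open, the catch is back, and the bystanders have not moved.

```bash
python3 -c "
from plant import ctrl
print(ctrl.hand_in())"
```

```text
the job is handed in; nothing more can be done
None
```

I swung the catch back, raised the clamp fully and left it open, and set the chassis on its wheels, lengthwise, in the empty tray. The last pictures showed nothing else moved, and I handed the job in at about 17 s of the 61 s allowed; the hand-in returned no verdict.

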